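Edge the gap gauge out of its bay and lay it on the cork

ROBOT

A 6-joint arm with a two-finger parallel gripper is mounted at the origin on the work surface. World frame = base frame: x ahead of the robot, y to its left, z up, the work surface at z = 0. Lengths are in m, angles in rad, forces in N, time in s.
With the tool pointing down it reaches from about 0.25 to 0.725 m from the base axis. Payload 9.7 kg.
Tool frame: the origin (TCP) lies at the very end of the fingers, on their centre line; the grasp point (between the pads) lies 19 mm behind it; z points along the fingers, y is the direction in which the jaws open and shut (so a half turn about z gives the same grasp; the last joint's range is limited). The gripper opens to 85 mm and grips with 20 to 120 N. Pads are 22 mm wide; open, the fingers measure 114 mm over their backs; the gripper's body (76 mm by 85 mm) begins 54 mm behind the grasp point. The pads swing forward as they close: fully open they stand 13 mm farther back than shut.
Start: joints at [1.172, 0.087, 0.176, 1.66, 0, 1.571], TCP at [0.214, 0.507, 0.231] pointing down, gripper open.
Joint ranges: [-3.13, 3.13], [-0.85, 1.81], [-1.15, 1.24], [-2.2, 2.28], [-1.44, 1.52], [-3.14, 3.14]. Speed limits (rad/s): [2.22, 2.22, 2.57, 3.14, 3.14, 3.14].

INTERFACE

Orientations are given as a rotation vector (axis times angle).
In Python, from cell import env gives the robot as it stands.
- The arm moves only by the shell command python3 -m inch 'ROWS' [OPENING]. ROWS is a JSON object of lists of equal length, an entry for each row: "slide": the shift along the tool's x, y, z in mm, a list of three; "dr": the turn, a rotation vector about the tool's x, y, z in degrees, a list of three. A call has exactly 10 rows; each row is the pose to reach, as a shift and turn from the pose commanded when the call began, along the tool's axes at that moment; what a row does not reach only later rows make up. A row lasts 1/12 s, in which the tool goes at most 41.7 mm and 7.16 degrees, less where a joint would pass 70% of its speed; a pose out of reach is approached as far as the arm can. A call with a gripper value outside its range is refused whole. OPENING is the opening, from -1 (shut) to 1 (fully open), set as the call begins (- or left out, the last holds). The fingers move at their own pace and stop on an object; the grip force is fixed at half the most. Time passes only in rows, so rows that repeat a pose let the fingers close, or fill a call up. It gives the time, the measured TCP pose, the force and the opening at its end, in the units of the state.
- env.read_state(): the state, without advancing time (a new reading comes with each control period).
- env.camera(name): name is "side" or "top" or "wrist"; returns the picture (400x640x3 uint8, blue, green, red); there is no depth.
- env.camera_info(name): a dict with "camera_matrix" (3x3 intrinsics, pixels), "R" (3x3) and "t" (3): a world point X has camera coordinates R X + t; the wrist camera has in their place "T_tool_cam" (4x4, takes a point from camera to tool coordinates, whose origin is the TCP and whose axes are the flange's). Camera axes: x right, y down, z forward; pixel columns grow to the right and rows downward; lengths in m; the calibration is good to about 2 mm. A picture is of the moment at which its call begins: read the wrist's pose just before it. camera_info takes no time and is no camera call.
- env.finish_job(): hands the job in, once; it reports no verdict.
The state is a dict: "clock": time; "joint_positions": joint angles; "qd": joint speeds; "joint_efforts": joint torques, N m; "position": TCP position; "eef_rot": TCP orientation; "contact_force": force on the tool from outside, world axes, zero at the start; "moment": the same for the moment, N m; "gripper_width": finger opening in m.
Only numpy, scipy, OpenCV 4.12 (cv2) and the standard library are available. Lean on these libraries where they do the work, as an engineer would, in place of code of your own. Each camera call takes 0.05 s, during which the arm holds its last target.

TASK

Take the flat steel gap gauge out of its bay on the spin tester: with steady fingertip pressure on its top, edge it forward until about 3 cm of it overhangs the tester's front edge, then pinch the overhanging end by its two long sides and lift it clear. Lay it flat in the middle of the cork mat in the tray without dropping it. Touch down gently and never press the gauge hard into the bay, and leave the speed knob, yo-yo, tin, bearing and shield pick as they are.

Things in the scene. Friction and masses are not known exactly. Their poses are not given: they have to be found in the camera images.
- gauge_center (a point): centre (half-way up) of the gap gauge: loose flat bare-metal plate, 110 mm long (its x), 56 wide (y), 3 thick (z up), about 0.14 kg. Plain front end at -x; notches too small for a finger in the rear end. Starts face up in the tester's bay, rear end 1 to 6 mm from the motor housing. Tips off if over half of it overhangs
- gauge_front (a point): middle of the gauge's front end, 55 mm from its centre along its -x, half-way up; axes as the gauge. At the start it lies 12 to 17 mm behind the tester's front edge
- tester: benchtop spin tester, fixed: grey cabinet 200 mm deep (x, -100 to 100) by 240 wide (y); origin at its foot centre, x rearward, z up, front at -x. Motor housing x 28 to 100 mm, full width, top z 96 mm. Deck z 61 mm; on it at y below 27 mm drive plate with stud (top z 87 mm), sensor post, toggle, speed knob. It stands on levelling screws, so its height varies a few mm
- bay_edge (a point): middle of the bay's front edge, on the bay floor (55 mm above the tester's origin); axes as the tester. The bay is a flat channel 62 mm wide between walls 6 mm high, open in front, running 128 mm along +x to the motor housing. At -x the tester's face drops away, free to the tray floor
- mat: square cork mat, fixed on the tray floor, 160 x 160 mm, 3 mm thick; origin at the centre of its underside, z up
- tray: white enamel steel tray with chips and a dark blue rim, fixed, 380 (x) by 600 mm (y), rim 24 mm high, floor 4 mm thick; origin at the centre of its underside. The tester stands in one half, the mat lies in the other; which half varies
- knob_mark (a point): index mark on top of the knurled metal speed knob (25 mm across, 18 mm high), 10 mm from its axis; it turns easily, leave it
- yoyo: lime plastic yo-yo lying on its side, 56 mm across, 44 mm high, on the tray beyond the mat; origin at the centre of its underside
- tin: round metal tin of spare axles, 64 mm across, 31 mm high, on the tray beyond the mat; origin at the centre of its underside
- bearing: small blue ceramic bearing, 15 mm across, 6 mm high, on the tray on the robot's side of the mat; origin at the centre of its underside
- pick: stainless bearing shield pick, a 130 mm hooked hand tool, 9 mm thick, lying on the tray on the robot's side of the mat; origin under the middle of its length
- lining: the bay's floor: slick black plastic lining 128 x 62 x 2 mm, fixed, friction on the gauge about 0.12 (about 0.4 or more under a finger); origin under its centre, axes as the tester. Over 25 N on it in all (finger, shoe, weight, shock of a fast touch) marks it: come down on the gauge at a few mm/s. 9 to 12 N of finger on the gauge's top drags it along; under about 7 N the finger slips
- shoe_front (a point): lower front edge of the sprung steel hold-down shoe (30 mm wide) in front of the motor housing; it presses on the top of the gauge's rear end with about 5 N and lets go once the gauge has come forward about 20 mm
Things that resemble listed ones, but are neither listed nor needed, are in the scene too. There is more than one size of the mat; the one meant has the size given above. Of the things shaped like the part that bears gauge_center, the aluminium one is meant.

How it is judged:
On the way, in this order (a step that is already met when the one before it is completed fails the run):
1. The gauge, lying flat in its bay, overhangs the tester's front edge by at least 20 mm (x of gauge_front in the frame of bay_edge below -0.02 m and x of gauge_center in the frame of bay_edge above 0 m and z of gauge_center in the frame of bay_edge between -0.001 and 0.004 m and angle between gauge_center's own z axis and vertical below 0.06 rad), for 0.2 s.
2. The gauge is pinched and lifted at least 15 mm clear of its bay (contact force between the fingers and gauge above 1 N and contact force between gauge and tester below 0.01 N and z of gauge_center in the frame of bay_edge above 0.0165 m), for 0.1 s.
At the end, for the whole second after the job is handed in: The gauge lies flat and still, on the cork mat, its centre within 25 mm of the mat's centre, let go; knob, yo-yo, tin, bearing and pick are where they were (horizontal distance between gauge_center and mat below 0.025 m and angle between gauge_center's own z axis and vertical below 0.05 rad and z of gauge_center in the frame of mat below 0.0065 m and contact force between gauge and mat above 0.3 N and linear speed of gauge below 0.01 m/s); the robot touches nothing.
It fails at once if the gauge is pressed onto the bay's lining with more than 25 N (contact force between gauge and lining above 25 N).
It fails at once if the gauge tips off the edge or is turned over (tilted more than 0.5 rad) (angle between gauge_center's own z axis and vertical above 0.5 rad).
It fails at once if the gauge is dropped or flung (moves faster than 0.6 m/s out of the fingers) (linear speed of gauge above 0.6 m/s and contact force between the fingers and gauge below 0.01 N).
It fails at once if the speed knob is turned (its mark moves more than 5 mm) (distance of knob_mark from where it was at the start of the episode above 0.005 m).
It fails at once if the yo-yo, tin, bearing or pick is moved more than 15 mm (distance of any of yoyo, tin, bearing, pick from where it was at the start of the episode above 0.015 m).
It also fails if it takes over 72 s, if anything falls off the work surface, if the arm or the gripper's body presses on something with over 40 N, if the wrist force passes 120 N, or if a joint passes its speed limit or range.

## Working session

There is one attempt and no reset: what is moved stays moved. The work goes in short steps, Python scripts to look and compute and a shell command to move; the robot and the scene stay as the last step left them, time stands still between calls to the robot, and variables do not carry over. Pictures are saved under pics/ and viewed, and the job is handed in when it is done.

```bash
ls; mkdir -p pics; python3 - <<'E'
from cell import env
import cv2
s=env.read_state(); print({k:(v if not hasattr(v,'round') else v) for k,v in s.items()})
for n in ["side","top","wrist"]:
    cv2.imwrite(f"pics/{n}0.png",env.camera(n)); print(n,env.camera_info(n))
E
```

```text
pics
{'clock': 0.0, 'joint_positions': array([1.17201523e+00, 8.74903072e-02, 1.75129606e-01, 1.65983372e+00,
       7.31028719e-06, 1.57078738e+00]), 'qd': array([-0.0004035 ,  0.00035949, -0.00313502,  0.00049466, -0.00130705,
       -0.00030167]), 'joint_efforts': array([ 5.25747291e-04, -5.20387995e+01,  4.64803398e+01,  1.64916023e-02,
       -3.58636964e-05, -5.12796099e-07]), 'position': array([0.21346609, 0.50662092, 0.23056415]), 'eef_rot': array([-6.22191316e-01, -3.07907337e+00,  2.15013834e-03]), 'contact_force': array([ 1.14096883, -0.23751529, -0.31664264]), 'moment': array([0.04134225, 0.03318964, 0.00790316]), 'gripper_width': 0.08490976246783204}
side {'camera_matrix': array([[458.9848839 ,   0.        , 310.15094764],
       [  0.        , 458.9848839 , 192.9018261 ],
       [  0.        ,   0.        ,   1.        ]]), 'R': array([[ 0.84444397, -0.53563912,  0.00226099],
       [-0.38603477, -0.61150567, -0.69067935],
       [ 0.37133749,  0.5823672 , -0.7231576 ]]), 't': array([-0.51926322,  0.21772707,  1.09861562])}
top {'camera_matrix': array([[449.25997038,   
[... 169 characters left out ...]
 -0.00914835],
       [-0.98236565,  0.02745949, -0.18494244],
       [ 0.18512233,  0.00413796, -0.98270677]]), 't': array([-0.08190004,  0.52819893,  1.31748982])}
wrist {'camera_matrix': array([[325.29022099,   0.        , 311.26008269],
       [  0.        , 325.29022099, 201.93017235],
       [  0.        ,   0.        ,   1.        ]]), 'T_tool_cam': array([[-1.16694976e-03, -9.62057935e-01, -2.72842751e-01,
         6.90212335e-02],
       [ 9.99999246e-01, -1.22718942e-03,  5.01330400e-05,
        -4.78240312e-04],
       [-3.83060626e-04, -2.72842487e-01,  9.62058642e-01,
        -1.43889626e-01],
       [ 0.00000000e+00,  0.00000000e+00,  0.00000000e+00,
         1.00000000e+00]])}
```

View pics/top0.png

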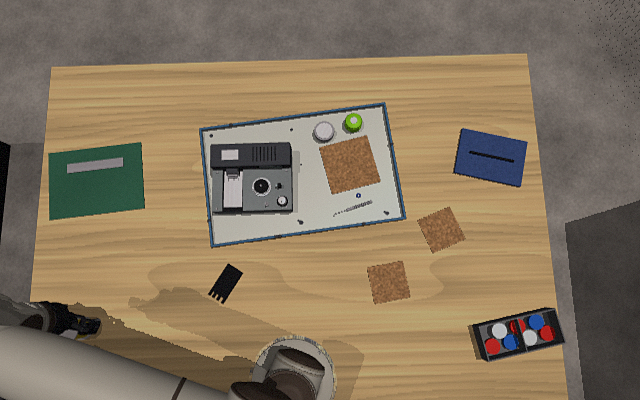

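View pics/side0.png

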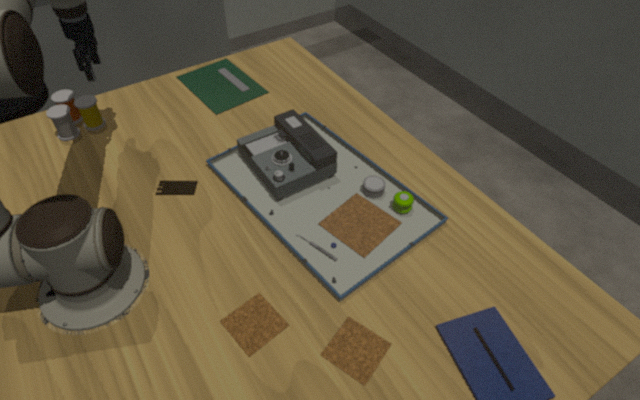

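View pics/wrist0.png

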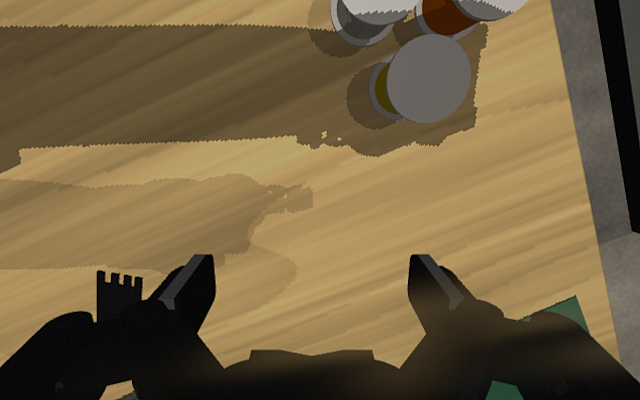

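```bash
python3 - <<'E'
import cv2
t=cv2.imread("pics/top0.png");s=cv2.imread("pics/side0.png")
cv2.imwrite("pics/tc.png",cv2.resize(t[135:220,205:305],None,fx=7,fy=7,interpolation=cv2.INTER_CUBIC))
cv2.imwrite("pics/sc.png",cv2.resize(s[105:205,235:345],None,fx=6,fy=6,interpolation=cv2.INTER_CUBIC))
E
```

```text
(no output)
```

View pics/tc.png

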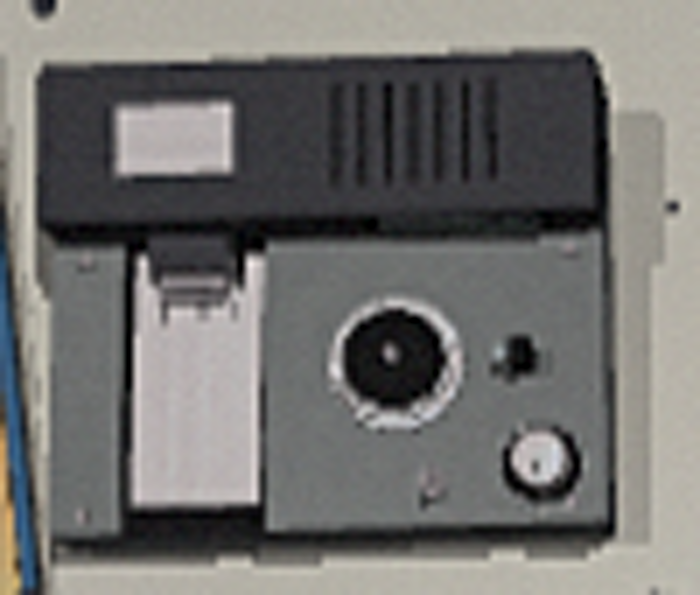

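View pics/sc.png

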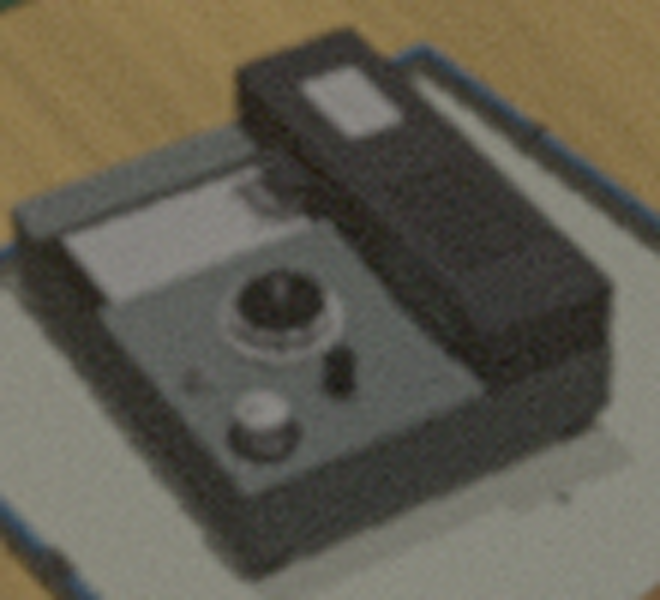

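The gauge is the bright plate in the bay at top (233,188). Things it could be taken for are the black notched plate (227,283) and the ruler on the green book (95,165). The right mat is the large one in the tray (350,165), not the small ones at (441,229) and (389,282). The close crop agrees: the plate has notches in its rear and lies under the shoe.

```bash
cat > h.py <<'E'
from cell import env
import numpy as np, cv2
from scipy.spatial.transform import Rotation as Ro
def pose():
    s=env.read_state(); return np.array(s["position"]),Ro.from_rotvec(s["eef_rot"]).as_matrix(),s
def cast(name,uv,z,P=None):
    i=env.camera_info(name); d=np.linalg.inv(i["camera_matrix"])@np.array([uv[0],uv[1],1.])
    if name=="wrist":
        p,R=P; T=i["T_tool_cam"]; o=p+R@T[:3,3]; d=R@(T[:3,:3]@d)
    else: o=-i["R"].T@i["t"]; d=i["R"].T@d
    return o+d*(z-o[2])/d[2]
def proj(name,X,P=None):
    i=env.camera_info(name)
    if name=="wrist":
        p,R=P;T=i["T_tool_cam"]; c=T[:3,:3].T@(R.T@(np.array(X)-p)-T[:3,3])
    else: c=i["R"]@X+i["t"]
    q=i["camera_matrix"]@c; return q[:2]/q[2]
E
python3 - <<'E'
from h import *
f=lambda a:(205+(a[0]+.5)/7-.5,135+(a[1]+.5)/7-.5)
for n,a,z in [("deckFL",(55,538),.066),("deckFR",(612,527),.066),("housBL",(40,65),.1),("housBR",(596,52),.1),("gFL",(132,504),.062),("gFR",(257,507),.062),("knob",(540,460),.084)]:
    print(n,cast("top",f(a),z).round(4))
t=cv2.imread("pics/top0.png"); hsv=cv2.cvtColor(t,cv2.COLOR_BGR2HSV)
m=cv2.inRange(hsv,(5,70,60),(18,255,255)); m[:, :310]=0; m[205:]=0; m[:,390:]=0
m[:125]=0
c=max(cv2.findContours(m,0,2)[0],key=cv2.contourArea); r=cv2.minAreaRect(c); b=cv2.boxPoints(r); print(r)
for q in b: print(cast("top",q,.007).round(4))
print("mat",cast("top",r[0],.007).round(4))
E
```

```text
deckFL [0.4973 0.2255 0.066 ]
deckFR [ 0.4955 -0.013   0.066 ]
housBL [0.6975 0.2272 0.1   ]
housBR [ 0.6963 -0.0115  0.1   ]
gFL [0.5119 0.1935 0.062 ]
gFR [0.5091 0.1397 0.062 ]
knob [0.5221 0.0159 0.084 ]
((349.4938049316406, 164.10166931152344), (48.76265335083008, 50.75953674316406), 75.0685806274414)
[ 0.7071 -0.0977  0.007 ]
[ 0.7464 -0.2568  0.007 ]
[ 0.5896 -0.2893  0.007 ]
[ 0.5519 -0.1332  0.007 ]
mat [ 0.6479 -0.1943  0.007 ]
```

```bash
cat >> h.py <<'E'
def go(xyz,xdir=(-1,0,0)):
    p,R,s=pose(); x=np.array(xdir,float);x/=np.linalg.norm(x);z=np.array([0,0,-1.]);y=np.cross(z,x)
    Rt=np.stack([x,y,z],1)
    print("slide",(R.T@(np.array(xyz)-p)*1e3).round(1),"dr",np.degrees(Ro.from_matrix(R.T@Rt).as_rotvec()).round(2),"t",round(s["clock"],2))
E
python3 -c "
from h import *
go((.545,.167,.19))"
```

```text
slide [-437.4 -184.2   41. ] dr [-5.000e-02 -1.000e-02 -2.285e+01] t 0.15
```

```bash
python3 -m inch '{"slide":[[-30,-13,2],[-65,-27,5],[-100,-42,8],[-135,-57,11],[-170,-72,14],[-205,-86,17],[-240,-101,20],[-275,-116,23],[-310,-131,26],[-340,-143,29]],"dr":[[0,0,-2],[0,0,-4],[0,0,-6],[0,0,-8],[0,0,-11],[0,0,-13],[0,0,-15],[0,0,-18],[0,0,-20],[0,0,-22.85]]}' -1; python3 -c "
from h import *
go((.545,.167,.19))"
```

```text
clock: 0.98
position: [0.4726, 0.2409, 0.202]
eef_rot: [0.001, -3.142, 0.0]
contact_force: [0.4, 1.4, -0.6]
gripper_width: 0.0002
slide [-72.4 -74.   12. ] dr [-0.01 -0.    0.05] t 0.98
```

```bash
python3 -m inch '{"slide":[[-8,-8,1],[-20,-20,3],[-34,-34,5],[-48,-49,7],[-60,-61,9],[-68,-69,11],[-72,-73,12],[-72.5,-74,12],[-72.5,-74,12],[-72.5,-74,12]],"dr":[[0,0,0],[0,0,0],[0,0,0],[0,0,0],[0,0,0],[0,0,0],[0,0,0],[0,0,0],[0,0,0],[0,0,0]]}'; python3 -c "
from h import *
p,R,s=pose();print(p,s['contact_force'])
im=env.camera('wrist');cv2.imwrite('pics/w1.png',im)
np.savez('w1.npz',p=p,R=R)"
```

```text
clock: 1.82
position: [0.5434, 0.1696, 0.1905]
eef_rot: [0.001, -3.142, -0.0]
contact_force: [-0.4, 0.4, 0.1]
gripper_width: -0.0002
[0.54343203 0.169618   0.19048403] [-0.35867257  0.38098277  0.09375363]
```

View pics/w1.png

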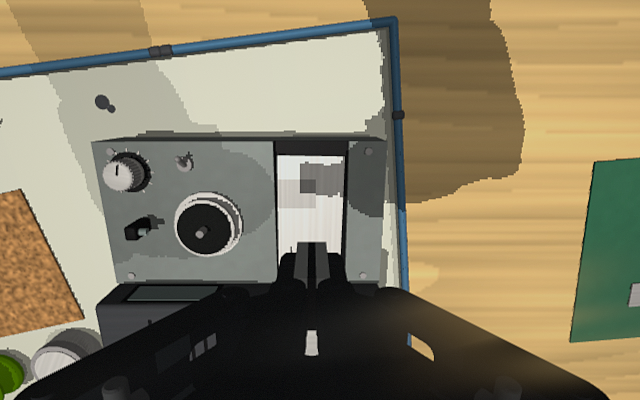

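```bash
python3 -c "
import cv2
i=cv2.imread('pics/w1.png')
cv2.imwrite('pics/w1c.png',cv2.resize(i[125:260,255:400],None,fx=4,fy=4,interpolation=cv2.INTER_NEAREST))"
```

```text
(no output)
```

View pics/w1c.png

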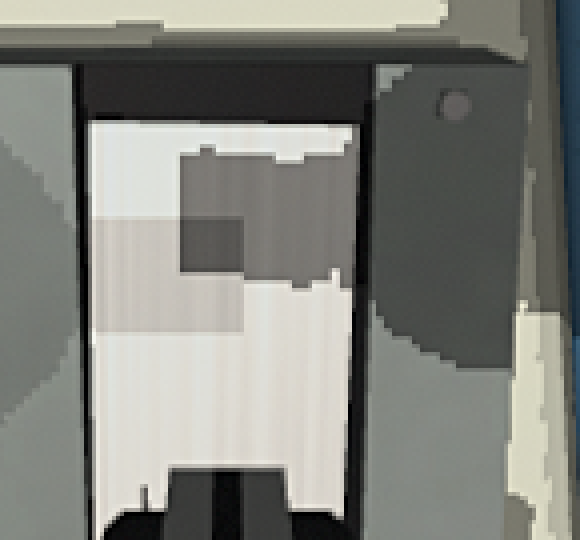

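```bash
python3 -c "
from h import *
d=np.load('w1.npz');P=(d['p'],d['R'])
for z in (.060,.063,.066,.069):
  a=cast('wrist',(277.2,155.2),z,P);b=cast('wrist',(344,155.7),z,P);print(z,np.linalg.norm(a-b).round(4),a.round(4),b.round(4),'bay',cast('wrist',(311,141),z-.003,P).round(4),'rear L/R',cast('wrist',(277.7,245),z,P).round(4),cast('wrist',(341,245),z,P).round(4))
for z in (.063,.066,.069):
  a=cast('wrist',(255+527/4-.3,141),z,P);b=cast('wrist',(93.5,141),z,P);print('deck',z,a.round(4),b.round(4),a[1]-b[1])
"
```

```text
0.06 0.0563 [0.5111 0.1405 0.06  ] [0.5116 0.1968 0.06  ] bay [0.4996 0.169  0.057 ] rear L/R [0.5928 0.1386 0.06  ] [0.5929 0.1962 0.06  ]
0.063 0.0557 [0.5107 0.1408 0.063 ] [0.5112 0.1965 0.063 ] bay [0.4993 0.169  0.06  ] rear L/R [0.5915 0.1389 0.063 ] [0.5916 0.1959 0.063 ]
0.066 0.0551 [0.5103 0.1411 0.066 ] [0.5108 0.1962 0.066 ] bay [0.4991 0.169  0.063 ] rear L/R [0.5902 0.1392 0.066 ] [0.5903 0.1956 0.066 ]
0.069 0.0544 [0.5099 0.1414 0.069 ] [0.5104 0.1959 0.069 ] bay [0.4988 0.169  0.066 ] rear L/R [0.5889 0.1396 0.069 ] [0.589  0.1953 0.069 ]
deck 0.063 [0.4991 0.2311 0.063 ] [ 0.4989 -0.01    0.063 ] 0.24115271272151714
deck 0.066 [0.4988 0.2304 0.066 ] [ 0.4987 -0.0081  0.066 ] 0.2384868178759126
deck 0.069 [0.4986 0.2297 0.069 ] [ 0.4984 -0.0061  0.069 ] 0.2358209230303081
```

```bash
python3 -c "
from h import *
go((.569,.168,.074))
p,R,s=pose();print(p,s['contact_force'])"
```

```text
slide [-25.5  -1.7 116.6] dr [0.01 0.01 0.04] t 1.87
[0.54345696 0.16969563 0.19054674] [-0.30095233 -0.29112595  0.16866699]
```

```bash
python3 -m inch '{"slide":[[-5,0,10],[-10,-1,25],[-16,-1.5,42],[-21,-1.5,60],[-25.5,-1.5,78],[-25.5,-1.5,94],[-25.5,-1.5,106],[-25.5,-1.5,113],[-25.5,-1.5,116],[-25.5,-1.5,116.5]],"dr":[[0,0,0],[0,0,0],[0,0,0],[0,0,0],[0,0,0],[0,0,0],[0,0,0],[0,0,0],[0,0,0],[0,0,0]]}'; python3 -m inch '{"slide":[[0,0,0],[0,0,0],[0,0,0.3],[0,0,0.6],[0,0,1],[0,0,1.4],[0,0,1.8],[0,0,2.2],[0,0,2.6],[0,0,3]],"dr":[[0,0,0],[0,0,0],[0,0,0],[0,0,0],[0,0,0],[0,0,0],[0,0,0],[0,0,0],[0,0,0],[0,0,0]]}'
```

```text
clock: 2.7
position: [0.5692, 0.1677, 0.0735]
eef_rot: [0.0, -3.141, 0.0]
contact_force: [-0.2, 0.6, 0.2]
gripper_width: 0.0
clock: 3.53
position: [0.5694, 0.1675, 0.0707]
eef_rot: [-0.0, -3.142, 0.0]
contact_force: [0.1, -0.2, 0.8]
gripper_width: 0.0002
```

```bash
python3 -m inch '{"slide":[[0,0,0.4],[0,0,0.8],[0,0,1.2],[0,0,1.6],[0,0,2],[0,0,2.3],[0,0,2.6],[0,0,2.8],[0,0,3],[0,0,3]],"dr":[[0,0,0],[0,0,0],[0,0,0],[0,0,0],[0,0,0],[0,0,0],[0,0,0],[0,0,0],[0,0,0],[0,0,0]]}'; python3 -m inch '{"slide":[[0,0,0.2],[0,0,0.4],[0,0,0.6],[0,0,0.8],[0,0,1],[0,0,1],[0,0,1],[0,0,1],[0,0,1],[0,0,1]],"dr":[[0,0,0],[0,0,0],[0,0,0],[0,0,0],[0,0,0],[0,0,0],[0,0,0],[0,0,0],[0,0,0],[0,0,0]]}'
```

```text
clock: 4.37
position: [0.5693, 0.1675, 0.0677]
eef_rot: [-0.0, -3.141, 0.0]
contact_force: [0.4, 0.4, -0.3]
gripper_width: 0.0
clock: 5.2
position: [0.5694, 0.1676, 0.0668]
eef_rot: [-0.0, 3.142, 0.0]
contact_force: [0.8, -0.1, 0.2]
gripper_width: -0.0002
```

```bash
python3 -m inch '{"slide":[[0,0,0.2],[0,0,0.4],[0,0,0.6],[0,0,0.8],[0,0,1],[0,0,1],[0,0,1],[0,0,1],[0,0,1],[0,0,1]],"dr":[[0,0,0],[0,0,0],[0,0,0],[0,0,0],[0,0,0],[0,0,0],[0,0,0],[0,0,0],[0,0,0],[0,0,0]]}'
```

```text
clock: 6.03
position: [0.5694, 0.1675, 0.0658]
eef_rot: [-0.0, 3.142, -0.0]
contact_force: [-0.0, 0.4, -0.9]
gripper_width: 0.0001
```

```bash
python3 -m inch '{"slide":[[0,0,0.2],[0,0,0.4],[0,0,0.6],[0,0,0.8],[0,0,1],[0,0,1],[0,0,1],[0,0,1],[0,0,1],[0,0,1]],"dr":[[0,0,0],[0,0,0],[0,0,0],[0,0,0],[0,0,0],[0,0,0],[0,0,0],[0,0,0],[0,0,0],[0,0,0]]}'
```

```text
clock: 6.87
position: [0.5694, 0.1675, 0.0648]
eef_rot: [0.0, 3.142, -0.0]
contact_force: [-0.5, 0.6, -0.2]
gripper_width: 0.0002
```

```bash
python3 -m inch '{"slide":[[0,0,0.2],[0,0,0.4],[0,0,0.6],[0,0,0.8],[0,0,1],[0,0,1],[0,0,1],[0,0,1],[0,0,1],[0,0,1]],"dr":[[0,0,0],[0,0,0],[0,0,0],[0,0,0],[0,0,0],[0,0,0],[0,0,0],[0,0,0],[0,0,0],[0,0,0]]}'
```

```text
clock: 7.7
position: [0.5694, 0.1676, 0.064]
eef_rot: [-0.0, 3.141, 0.0]
contact_force: [-1.3, -0.1, 4.1]
gripper_width: -0.0001
```

```bash
python3 -m inch '{"slide":[[0,0,0.2],[0,0,0.4],[0,0,0.6],[0,0,0.8],[0,0,0.8],[0,0,0.8],[0,0,0.8],[0,0,0.8],[0,0,0.8],[0,0,0.8]],"dr":[[0,0,0],[0,0,0],[0,0,0],[0,0,0],[0,0,0],[0,0,0],[0,0,0],[0,0,0],[0,0,0],[0,0,0]]}'
```

```text
clock: 8.53
position: [0.5698, 0.1676, 0.064]
eef_rot: [-0.0, 3.14, 0.001]
contact_force: [-1.5, -0.0, 8.5]
gripper_width: -0.0002
```

```bash
python3 -m inch '{"slide":[[0,0,0.2],[0,0,0.35],[0.5,0,0.35],[1,0,0.35],[2,0,0.35],[3,0,0.35],[4,0,0.35],[5,0,0.35],[6,0,0.35],[7,0,0.35]],"dr":[[0,0,0],[0,0,0],[0,0,0],[0,0,0],[0,0,0],[0,0,0],[0,0,0],[0,0,0],[0,0,0],[0,0,0]]}'; python3 -c "
from h import *
p,R,s=pose();print(p,s['contact_force'])
im=env.camera('wrist');cv2.imwrite('pics/w2.png',im);print(pose()[2]['contact_force'])
np.savez('w2.npz',p=p,R=R)"
```

```text
clock: 9.37
position: [0.5637, 0.1678, 0.064]
eef_rot: [0.0, 3.138, 0.001]
contact_force: [3.4, -1.1, 8.1]
gripper_width: -0.0
[0.5636646  0.16781666 0.06396386] [ 3.36519056 -1.13997489  8.08736367]
[2.10064722 0.6115309  8.18346505]
```

View pics/w2.png

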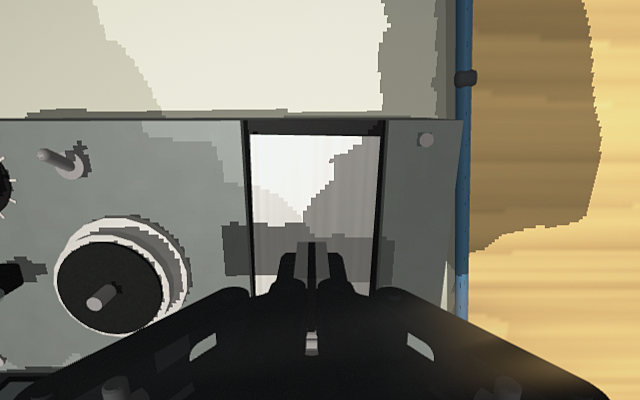

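```bash
python3 -c "
from h import *
d=np.load('w2.npz');P=(d['p'],d['R'])
i=cv2.cvtColor(cv2.imread('pics/w2.png'),cv2.COLOR_BGR2GRAY)
for u in (260,300,340,370): print(u,i[112:142,u])
print(cast('wrist',(250.5,134.5),.064,P),cast('wrist',(379.5,136),.064,P),cast('wrist',(311,121),.061,P))"
```

```text
260 [138 138 138 140 145 111  63  57  52  49  50  50  51  50  50  50  50  51
  51  49  47  31 133 242 250 244 243 243 243 243]
300 [197 128 141 120 103  87  62  50  45  49  49  47  46  48  47  48  47  45
  48  47  47  40  29 184 249 247 243 243 243 243]
340 [127 137 142 120 104  81  55  47  43  44  44  44  43  44  45  45  45  44
  44  45  44  44  18  75 235 252 244 243 243 242]
370 [137 139 143 121 105  82  55  52  45  40  40  41  39  42  41  41  43  31
  22  23  23  21  19  16 110 147 146 145 144 143]
[0.50478666 0.141007   0.064     ] [0.50550061 0.19697182 0.064     ] [0.49924662 0.16723961 0.061     ]
```

```bash
python3 -m inch '{"slide":[[0.3,0,0.2],[1,0,0.35],[2,0,0.35],[3,0,0.35],[4,0,0.35],[5,0,0.35],[6,0,0.35],[7,0,0.35],[8,0,0.35],[9,0,0.35]],"dr":[[0,0,0],[0,0,0],[0,0,0],[0,0,0],[0,0,0],[0,0,0],[0,0,0],[0,0,0],[0,0,0],[0,0,0]]}'
```

```text
clock: 10.25
position: [0.5549, 0.1679, 0.064]
eef_rot: [0.0, 3.137, 0.002]
contact_force: [2.2, -0.5, 9.3]
gripper_width: 0.0001
```

```bash
python3 -m inch '{"slide":[[1,0,0.1],[2,0,0.1],[3,0,0.1],[4,0,0.1],[5,0,0.1],[6,0,0.1],[7,0,0.1],[8,0,0.1],[9,0,0.1],[10,0,0.1]],"dr":[[0,0,0],[0,0,0],[0,0,0],[0,0,0],[0,0,0],[0,0,0],[0,0,0],[0,0,0],[0,0,0],[0,0,0]]}'; python3 -c "
from h import *
p,R,s=pose();print(p,s['contact_force'])
im=env.camera('wrist');cv2.imwrite('pics/w3.png',im)
np.savez('w3.npz',p=p,R=R)"
```

```text
clock: 11.08
position: [0.5448, 0.1679, 0.0639]
eef_rot: [0.0, 3.138, 0.002]
contact_force: [1.1, 0.3, 10.8]
gripper_width: 0.0
[0.54479382 0.16789905 0.06393891] [ 1.14550194  0.34316299 10.75459854]
```

View pics/w3.png

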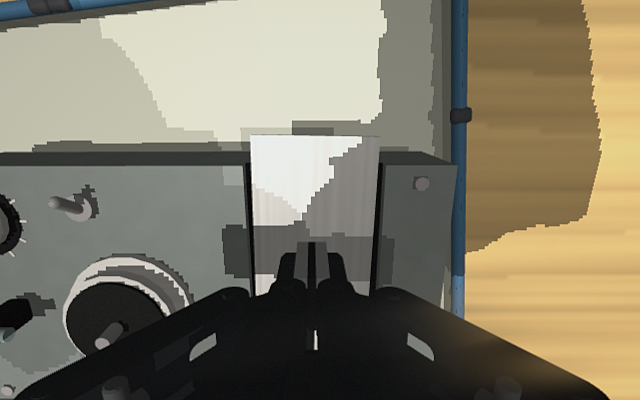

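```bash
python3 -m inch '{"slide":[[1,0,0],[2,0,0],[3,0,0],[4,0,0],[5,0,0],[6,0,0],[7,0,0],[8,0,0],[9,0,0],[10,0,0]],"dr":[[0,0,0],[0,0,0],[0,0,0],[0,0,0],[0,0,0],[0,0,0],[0,0,0],[0,0,0],[0,0,0],[0,0,0]]}'; python3 -m inch '{"slide":[[1,0,0],[2,0,0],[3,0,0],[4,0,0],[5,0,0],[5.5,0,0],[6,0,0],[6,0,0],[6,0,0],[6,0,0]],"dr":[[0,0,0],[0,0,0],[0,0,0],[0,0,0],[0,0,0],[0,0,0],[0,0,0],[0,0,0],[0,0,0],[0,0,0]]}';python3 -c "
from h import *
p,R,s=pose();print(p,s['contact_force'])
im=env.camera('wrist');cv2.imwrite('pics/w4.png',im)
np.savez('w4.npz',p=p,R=R)"
```

```text
clock: 11.97
position: [0.5348, 0.1679, 0.064]
eef_rot: [0.0, 3.138, 0.002]
contact_force: [2.1, -0.7, 10.6]
gripper_width: 0.0
clock: 12.8
position: [0.5287, 0.1679, 0.0639]
eef_rot: [0.0, 3.138, 0.002]
contact_force: [0.7, -0.1, 12.1]
gripper_width: 0.0001
[0.52873135 0.16791841 0.06393633] [ 0.66149033 -0.06114421 12.05225674]
```

View pics/w4.png

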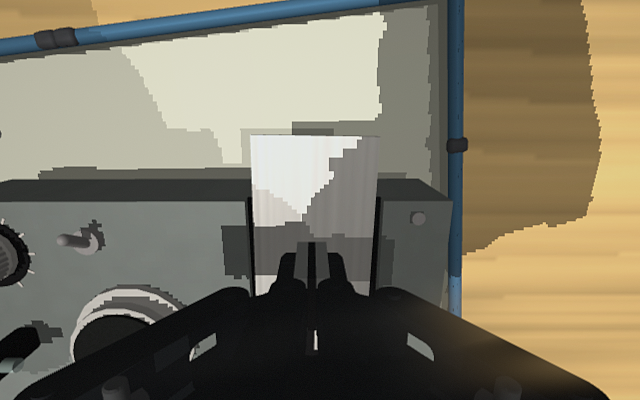

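```bash
python3 -m inch '{"slide":[[0,0,-0.5],[0,0,-1.5],[0,0,-3],[0,0,-6],[0,0,-12],[0,0,-20],[0,0,-30],[0,0,-40],[0,0,-50],[0,0,-55]],"dr":[[0,0,0],[0,0,0],[0,0,0],[0,0,0],[0,0,0],[0,0,0],[0,0,0],[0,0,0],[0,0,0],[0,0,0]]}'; python3 -c "
from h import *
go((.482,.169,.12))"
```

```text
clock: 13.68
position: [0.5279, 0.1677, 0.1194]
eef_rot: [0.0, 3.14, 0.001]
contact_force: [0.1, -0.1, 0.5]
gripper_width: -0.0001
slide [45.9  1.3 -0.7] dr [ 0.04  0.12 -0.  ] t 13.68
```

```bash
python3 -m inch '{"slide":[[3,0,0],[9,0.5,0],[17,1,0],[26,1,0],[35,1,0],[42,1,0],[46,1,0],[46,1,0],[46,1,0],[46,1,0]],"dr":[[0,0,0],[0,0,0],[0,0,0],[0,0,0],[0,0,0],[0,0,0],[0,0,0],[0,0,0],[0,0,0],[0,0,0]]}' 1; python3 -c "
from h import *
p,R,s=pose();print(p,s['contact_force'])
im=env.camera('wrist');cv2.imwrite('pics/w5.png',im)
s=env.camera('side');cv2.imwrite('pics/s5.png',cv2.resize(s[105:205,205:345],None,fx=5,fy=5))
np.savez('w5.npz',p=p,R=R)"
```

```text
clock: 14.52
position: [0.4816, 0.1686, 0.1173]
eef_rot: [-0.0, 3.141, 0.0]
contact_force: [0.5, 0.3, -0.8]
gripper_width: 0.0855
[0.48156657 0.16856161 0.11725866] [ 0.47432998  0.33550974 -0.8062641 ]
```

View pics/w5.png

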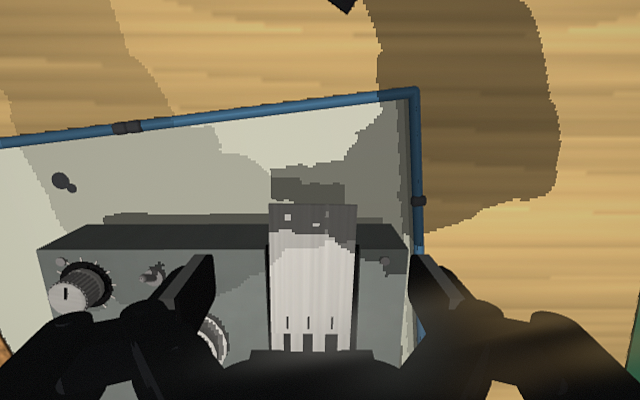

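View pics/s5.png

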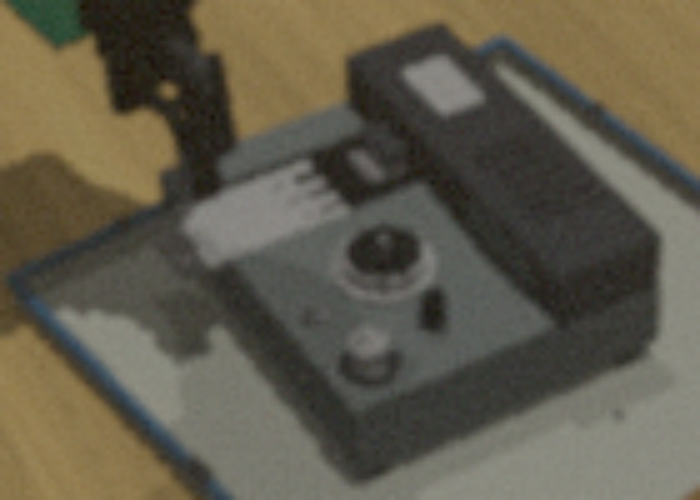

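```bash
python3 -c "
from h import *
d=np.load('w5.npz');P=(d['p'],d['R'])
for uv in [(269.5,204.5),(356.5,205),(268.5,325),(353,325)]:print(cast('wrist',uv,.064,P).round(4))
print(cast('wrist',(265,247),.068,P),cast('wrist',(359,248),.068,P))
for x in (.470,.4935,.499): print(proj('wrist',(x,.169,.064),P))"
```

```text
[0.47   0.1417 0.064 ]
[0.4704 0.1966 0.064 ]
[0.5586 0.1378 0.064 ]
[0.5587 0.1974 0.064 ]
[0.49723301 0.13830573 0.068     ] [0.4980148  0.19872832 0.068     ]
[312.74977245 204.50612894]
[312.74659241 239.14292755]
[312.7458758  246.94816872]
```

```bash
python3 -m inch '{"slide":[[0,0,3],[0,0,9],[0,0,16],[0,0,23],[0,0,28],[0,0,30],[0,0,30],[0,0,30],[0,0,30],[0,0,30]],"dr":[[0,0,0],[0,0,0],[0,0,0],[0,0,0],[0,0,0],[0,0,0],[0,0,0],[0,0,0],[0,0,0],[0,0,0]]}' 0.6; python3 -c "
from h import *
p,R,s=pose();print(p,s['contact_force'],s['gripper_width'])
im=env.camera('wrist');cv2.imwrite('pics/w6.png',im)
np.savez('w6.npz',p=p,R=R)
for dz in (0,.004,.006,.008,.010):
  for dx in (-.011,.011):
   print(dz,dx,proj('wrist',p+np.array([dx,s['gripper_width']/2,dz]),(p,R)).round(1))
d=np.load('w5.npz')
for dx in (-.011,.011):print('w5',proj('wrist',d['p']+np.array([dx,.0427,.013]),(d['p'],d['R'])).round(1))"
```

```text
clock: 15.45
position: [0.4816, 0.1686, 0.0876]
eef_rot: [-0.0, 3.141, 0.0]
contact_force: [-1.3, 0.5, 0.7]
gripper_width: 0.0686
[0.48156738 0.1686169  0.08756953] [-1.26739248  0.53745433  0.70221693] 0.06862116129576741
0 -0.011 [384.7 237.1]
0 0.011 [382.  278.7]
0.004 -0.011 [386.6 240.4]
0.004 0.011 [383.7 282.9]
0.006 -0.011 [387.6 242.1]
0.006 0.011 [384.6 285. ]
0.008 -0.011 [388.6 243.8]
0.008 0.011 [385.6 287.2]
0.01 -0.011 [389.6 245.6]
0.01 0.011 [386.5 289.5]
w5 [410.4 248.3]
w5 [406.5 293. ]
```

View pics/w6.png

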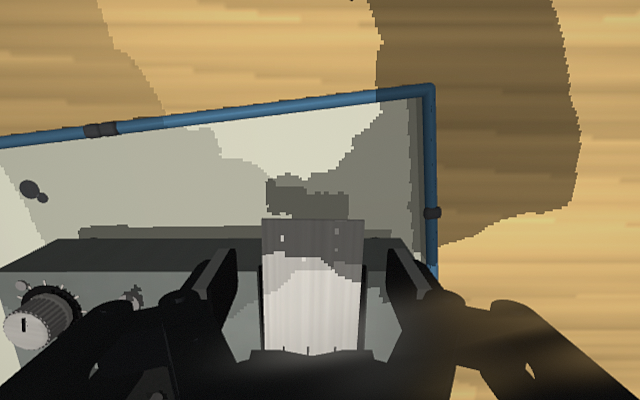

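```bash
python3 -m inch '{"slide":[[0.3,0.5,2],[0.5,0.5,6],[0.5,0.5,11],[0.5,0.5,17],[0.5,0.5,23],[0.5,0.5,28],[0.5,0.5,32],[0.5,0.5,34],[0.5,0.5,34],[0.5,0.5,34]],"dr":[[0,0,0],[0,0,0],[0,0,0],[0,0,0],[0,0,0],[0,0,0],[0,0,0],[0,0,0],[0,0,0],[0,0,0]]}' 0.6; python3 -c "
from h import *
p,R,s=pose();print(p,s['contact_force'],s['gripper_width'])
im=env.camera('wrist');cv2.imwrite('pics/w7.png',im)"
```

```text
clock: 16.33
position: [0.4809, 0.1691, 0.0532]
eef_rot: [0.0, 3.142, 0.0]
contact_force: [0.5, -0.3, 0.6]
gripper_width: 0.0685
[0.48090009 0.16905512 0.05322662] [ 0.47441321 -0.25791652  0.60154845] 0.06847838478839507
```

View pics/w7.png

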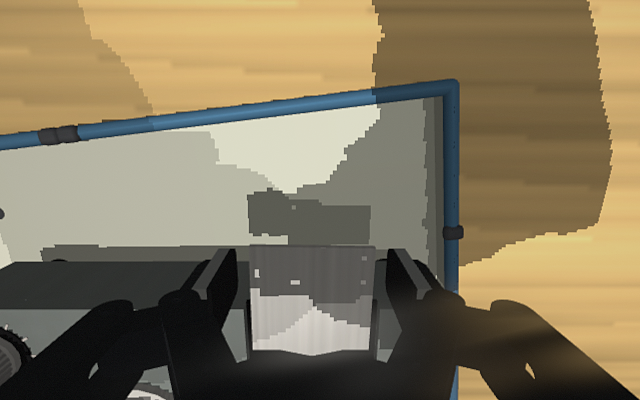

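The gauge end (columns 249–375, front at row 245) sits evenly between the pads, so I'm closing the fingers.

```bash
python3 -m inch '{"slide":[[0,0,0],[0,0,0],[0,0,0],[0,0,0],[0,0,0],[0,0,0],[0,0,0],[0,0,0],[0,0,0],[0,0,0]],"dr":[[0,0,0],[0,0,0],[0,0,0],[0,0,0],[0,0,0],[0,0,0],[0,0,0],[0,0,0],[0,0,0],[0,0,0]]}' -1; python3 -c "
from h import *
p,R,s=pose();print(p,s['contact_force'],s['gripper_width'])
im=env.camera('wrist');cv2.imwrite('pics/w8.png',im)"
```

```text
clock: 17.22
position: [0.4813, 0.1692, 0.0538]
eef_rot: [-0.0, 3.14, 0.001]
contact_force: [0.7, 0.5, 5.3]
gripper_width: 0.0534
[0.48127426 0.16916498 0.05382186] [0.67791904 0.46510088 5.28511604] 0.05340800534728395
```

View pics/w8.png

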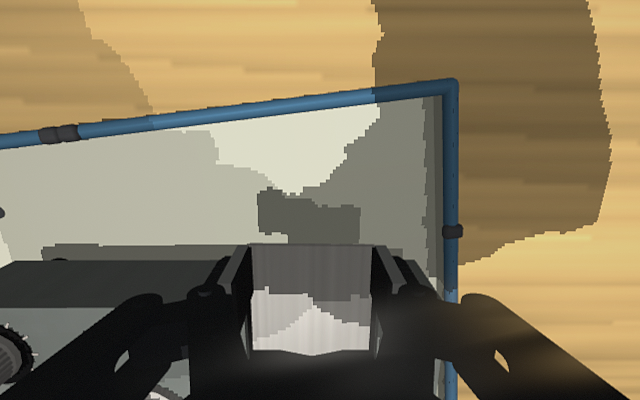

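```bash
python3 -m inch '{"slide":[[0,0,-0.5],[0,0,-1.2],[0,0,-2.5],[0,0,-4.5],[0,0,-7],[0,0,-10],[0,0,-14],[0,0,-18],[0,0,-22],[0,0,-25]],"dr":[[0,0,0],[0,0,0],[0,0,0],[0,0,0],[0,0,0],[0,0,0],[0,0,0],[0,0,0],[0,0,0],[0,0,0]]}'; python3 -c "
from h import *
p,R,s=pose();print(p,s['contact_force'],s['gripper_width'],s['moment'])
im=env.camera('side');cv2.imwrite('pics/s9.png',cv2.resize(im[85:205,205:345],None,fx=5,fy=5))"
```

```text
clock: 18.1
position: [0.481, 0.1691, 0.0789]
eef_rot: [-0.0, 3.141, 0.0]
contact_force: [0.4, 0.0, -1.1]
gripper_width: 0.0529
[0.48103166 0.16909259 0.07887675] [ 0.43083456  0.04176941 -1.0975993 ] 0.05291565054180918 [ 0.01989758  0.09764819 -0.01882865]
```

View pics/s9.png

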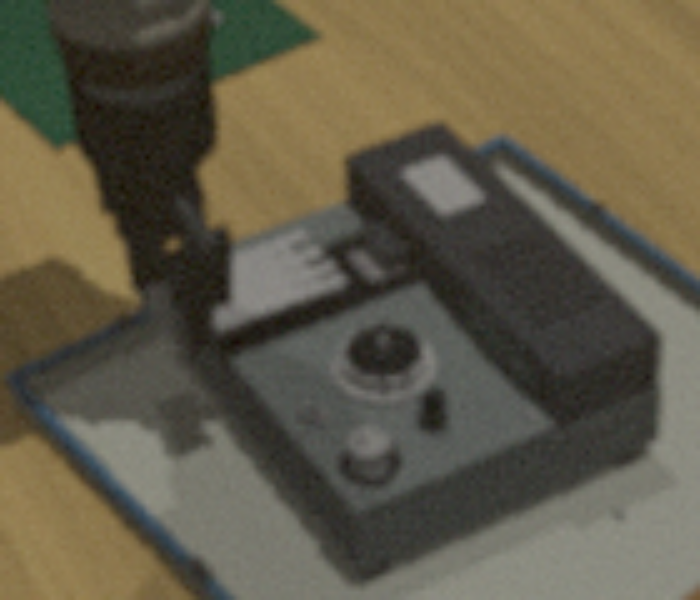

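```bash
python3 -m inch '{"slide":[[0,0,-4],[0,0,-11],[0,0,-20],[0,0,-30],[0,0,-40],[0,0,-50],[0,0,-60],[0,0,-70],[0,0,-77],[0,0,-80]],"dr":[[0,0,0],[0,0,0],[0,0,0],[0,0,0],[0,0,0],[0,0,0],[0,0,0],[0,0,0],[0,0,0],[0,0,0]]}'; python3 -m inch '{"slide":[[-2,-5,0],[-6,-17,0],[-12,-34,0],[-18,-54,0],[-25,-74,0],[-32,-94,0],[-39,-114,0],[-46,-134,0],[-53,-154,0],[-60,-174,0]],"dr":[[0,0,0],[0,0,0],[0,0,0],[0,0,0],[0,0,0],[0,0,0],[0,0,0],[0,0,0],[0,0,0],[0,0,0]]}'; python3 -c "
from h import *
go((.604,-.194,.159)); print(pose()[2]['gripper_width'])"
```

```text
clock: 18.98
position: [0.4813, 0.1692, 0.1597]
eef_rot: [-0.0, 3.14, 0.001]
contact_force: [-0.6, -0.1, -2.0]
gripper_width: 0.0531
clock: 19.82
position: [0.5408, -0.0072, 0.1574]
eef_rot: [-0.001, -3.14, 0.0]
contact_force: [0.2, -0.4, -1.8]
gripper_width: 0.0537
slide [ -63.3 -186.8   -1.7] dr [-0.01 -0.07 -0.03] t 19.82
0.053655396385228045
```

```bash
python3 -m inch '{"slide":[[-7,-20,0],[-14,-40,0],[-21,-60,0],[-28,-80,0],[-35,-100,0],[-42,-120,0],[-49,-140,0],[-55,-160,0],[-60,-178,0],[-63,-188,0]],"dr":[[0,0,0],[0,0,0],[0,0,0],[0,0,0],[0,0,0],[0,0,0],[0,0,0],[0,0,0],[0,0,0],[0,0,0]]}'; python3 -m inch '{"slide":[[0,0,1],[0,0,4],[0,0,9],[0,0,16],[0,0,24],[0,0,32],[0,0,40],[0,0,47],[0,0,52],[0,0,54]],"dr":[[0,0,0],[0,0,0],[0,0,0],[0,0,0],[0,0,0],[0,0,0],[0,0,0],[0,0,0],[0,0,0],[0,0,0]]}'; python3 -c "
from h import *
p,R,s=pose();print(p,s['contact_force'],s['gripper_width'])
im=env.camera('wrist');cv2.imwrite('pics/w10.png',im)
im=env.camera('top');cv2.imwrite('pics/t10.png',cv2.resize(im[90:240,270:420],None,fx=4,fy=4))"
```

```text
clock: 20.65
position: [0.6034, -0.1959, 0.1569]
eef_rot: [-0.003, -3.14, 0.0]
contact_force: [0.7, 0.5, -1.4]
gripper_width: 0.0534
clock: 21.48
position: [0.6035, -0.1928, 0.1029]
eef_rot: [0.0, -3.14, -0.001]
contact_force: [-0.1, 0.1, -2.4]
gripper_width: 0.053
[ 0.60347874 -0.19275535  0.10294074] [-0.05780672  0.1301352  -2.42051932] 0.0529768858206061
```

View pics/w10.png

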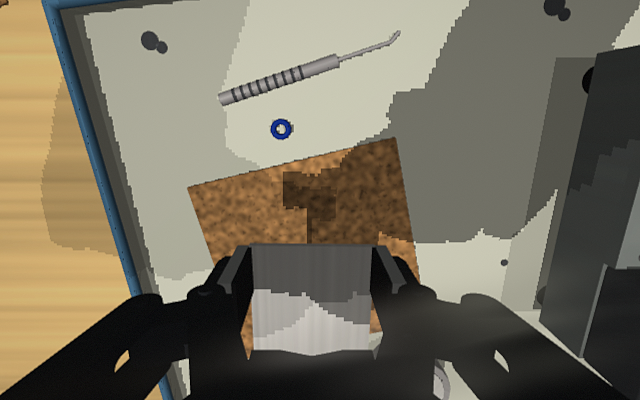

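View pics/t10.png

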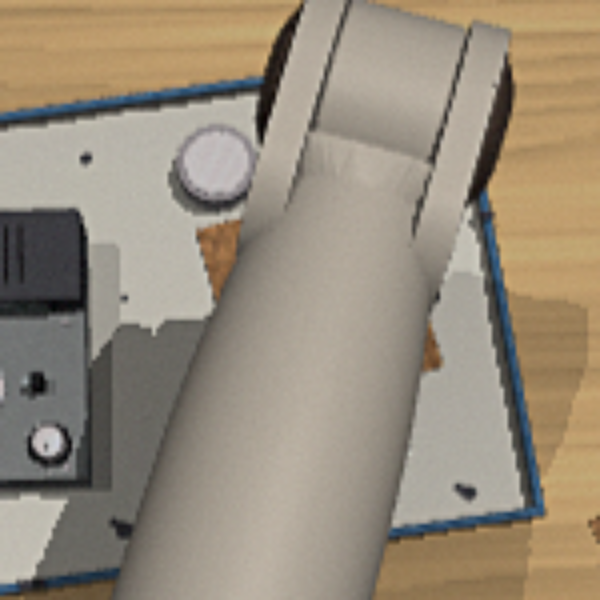

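```bash
python3 -c "
from h import *
p,R,s=pose()
a=cast('wrist',(188,186.5),.007,(p,R));b=cast('wrist',(396.5,137.5),.007,(p,R));print(a,b,np.linalg.norm(a-b))
d=(b-a)[:2];n=np.array([d[1],-d[0]]);print('centre',(a+b)[:2]/2+n/np.linalg.norm(n)*.08, 'alt',cast('wrist',(420,276),.007,(p,R)))
for uv in [(253,245),(371.5,245)]: print(cast('wrist',uv,p[2]+.010,(p,R)))
go((.604,-.194,.02))"
```

```text
[ 0.59042195 -0.2868586   0.007     ] [ 0.55402515 -0.13123513  0.007     ] 0.159823006192993
centre [ 0.65012146 -0.19082831] alt [ 0.66612448 -0.10403346  0.007     ]
[ 0.59234525 -0.2193281   0.11375034]
[ 0.59242031 -0.16664477  0.11375034]
slide [-0.3 -1.1 83.7] dr [ 0.01 -0.03  0.  ] t 21.58
```

```bash
python3 -m inch '{"slide":[[-1,0,3],[-1.5,0,10],[-1.5,0,20],[-1.5,0,32],[-1.5,0,44],[-1.5,0,56],[-1.5,0,67],[-1.5,0,76],[-1.5,0,83],[-1.5,0,87]],"dr":[[0,0,0],[0,0,0],[0,0,0],[0,0,0],[0,0,0],[0,0,0],[0,0,0],[0,0,0],[0,0,0],[0,0,0]]}'; python3 -m inch '{"slide":[[0,0,0.4],[0,0,0.9],[0,0,1.5],[0,0,2.1],[0,0,2.7],[0,0,3.3],[0,0,3.9],[0,0,4.5],[0,0,5],[0,0,5]],"dr":[[0,0,0],[0,0,0],[0,0,0],[0,0,0],[0,0,0],[0,0,0],[0,0,0],[0,0,0],[0,0,0],[0,0,0]]}'
```

```text
clock: 22.42
position: [0.6049, -0.1928, 0.0158]
eef_rot: [0.0, -3.14, -0.001]
contact_force: [-1.7, 0.7, -1.7]
gripper_width: 0.0534
clock: 23.25
position: [0.6053, -0.1929, 0.0121]
eef_rot: [0.0, -3.141, -0.0]
contact_force: [0.5, -0.4, -2.3]
gripper_width: 0.0531
```

```bash
python3 -m inch '{"slide":[[0,0,0.4],[0,0,0.9],[0,0,1.4],[0,0,1.9],[0,0,2.4],[0,0,2.9],[0,0,3.4],[0,0,3.8],[0,0,4],[0,0,4]],"dr":[[0,0,0],[0,0,0],[0,0,0],[0,0,0],[0,0,0],[0,0,0],[0,0,0],[0,0,0],[0,0,0],[0,0,0]]}'; python3 -m inch '{"slide":[[0,0,0.2],[0,0,0.5],[0,0,0.8],[0,0,1.1],[0,0,1.4],[0,0,1.7],[0,0,2],[0,0,2],[0,0,2],[0,0,2]],"dr":[[0,0,0],[0,0,0],[0,0,0],[0,0,0],[0,0,0],[0,0,0],[0,0,0],[0,0,0],[0,0,0],[0,0,0]]}'
```

```text
clock: 24.08
position: [0.6053, -0.193, 0.0081]
eef_rot: [-0.0, -3.142, -0.0]
contact_force: [-0.8, -0.5, -1.5]
gripper_width: 0.0534
clock: 24.92
position: [0.6054, -0.193, 0.0062]
eef_rot: [-0.0, -3.142, 0.0]
contact_force: [0.3, -0.1, -2.1]
gripper_width: 0.0535
```

```bash
python3 -m inch '{"slide":[[0,0,0.2],[0,0,0.5],[0,0,0.8],[0,0,1.1],[0,0,1.4],[0,0,1.7],[0,0,2],[0,0,2],[0,0,2],[0,0,2]],"dr":[[0,0,0],[0,0,0],[0,0,0],[0,0,0],[0,0,0],[0,0,0],[0,0,0],[0,0,0],[0,0,0],[0,0,0]]}'
```

```text
clock: 25.75
position: [0.6054, -0.193, 0.0042]
eef_rot: [0.0, 3.142, 0.0]
contact_force: [-0.8, -0.4, -1.5]
gripper_width: 0.0533
```

```bash
python3 -m inch '{"slide":[[0,0,0.2],[0,0,0.4],[0,0,0.6],[0,0,0.8],[0,0,1],[0,0,1],[0,0,1],[0,0,1],[0,0,1],[0,0,1]],"dr":[[0,0,0],[0,0,0],[0,0,0],[0,0,0],[0,0,0],[0,0,0],[0,0,0],[0,0,0],[0,0,0],[0,0,0]]}'
```

```text
clock: 26.58
position: [0.6054, -0.193, 0.0036]
eef_rot: [0.0, 3.141, -0.0]
contact_force: [-2.7, 0.8, 5.9]
gripper_width: 0.0531
```

```bash
python3 -m inch '{"slide":[[0,0,-0.3],[0,0,-0.3],[0,0,-0.3],[0,0,-0.3],[0,0,-0.3],[0,0,-0.3],[0,0,-0.3],[0,0,-0.3],[0,0,-0.3],[0,0,-0.3]],"dr":[[0,0,0],[0,0,0],[0,0,0],[0,0,0],[0,0,0],[0,0,0],[0,0,0],[0,0,0],[0,0,0],[0,0,0]]}' 0.6;  python3 -c "
from h import *
p,R,s=pose();print(p,s['contact_force'],s['gripper_width'])
im=env.camera('wrist');cv2.imwrite('pics/w11.png',im)"
```

```text
clock: 27.42
position: [0.6054, -0.193, 0.0035]
eef_rot: [0.0, -3.142, 0.0]
contact_force: [0.2, 0.2, -0.2]
gripper_width: 0.068
[ 0.60536463 -0.19297324  0.00348813] [ 0.21828811  0.24893395 -0.17082683] 0.06796385383343319
```

View pics/w11.png

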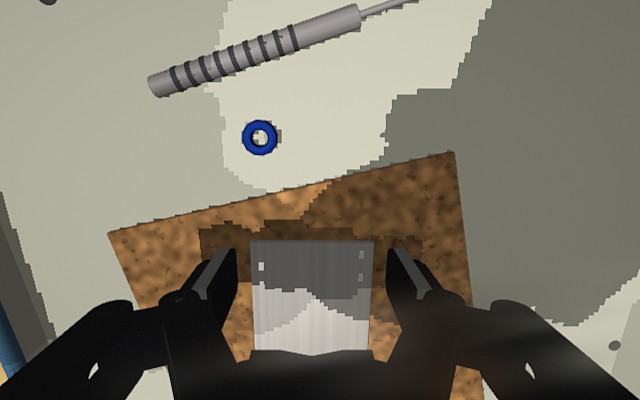

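```bash
python3 -m inch '{"slide":[[0,0,-2],[0,0,-6],[0,0,-14],[0,0,-26],[0,0,-42],[0,0,-60],[0,0,-80],[0,0,-105],[0,0,-130],[0,0,-150]],"dr":[[0,0,0],[0,0,0],[0,0,0],[0,0,0],[0,0,0],[0,0,0],[0,0,0],[0,0,0],[0,0,0],[0,0,0]]}'; python3 -m inch '{"slide":[[10,0,-10],[30,0,-20],[60,0,-30],[90,0,-40],[120,0,-50],[150,0,-50],[180,0,-50],[210,0,-50],[230,0,-50],[230,0,-50]],"dr":[[0,0,0],[0,0,0],[0,0,0],[0,0,0],[0,0,0],[0,0,0],[0,0,0],[0,0,0],[0,0,0],[0,0,0]]}';  python3 -c "
from h import *
p,R,s=pose();print(p,s['contact_force'],s['gripper_width'])
im=env.camera('top');cv2.imwrite('pics/t12.png',im);cv2.imwrite('pics/t12c.png',cv2.resize(im[95:245,200:400],None,fx=4,fy=4))
im=env.camera('side');cv2.imwrite('pics/s12.png',cv2.resize(im[100:300,230:450],None,fx=3,fy=3))"
```

```text
clock: 28.3
position: [0.6056, -0.1931, 0.1571]
eef_rot: [-0.0, 3.139, -0.001]
contact_force: [0.4, 0.4, 0.0]
gripper_width: 0.0684
clock: 29.13
position: [0.3719, -0.1927, 0.2044]
eef_rot: [0.002, 3.141, -0.001]
contact_force: [0.3, -0.0, -0.2]
gripper_width: 0.0681
[ 0.371929   -0.192663    0.20439755] [ 0.33465007 -0.02346433 -0.21962452] 0.0681260911049601
```

View pics/t12c.png

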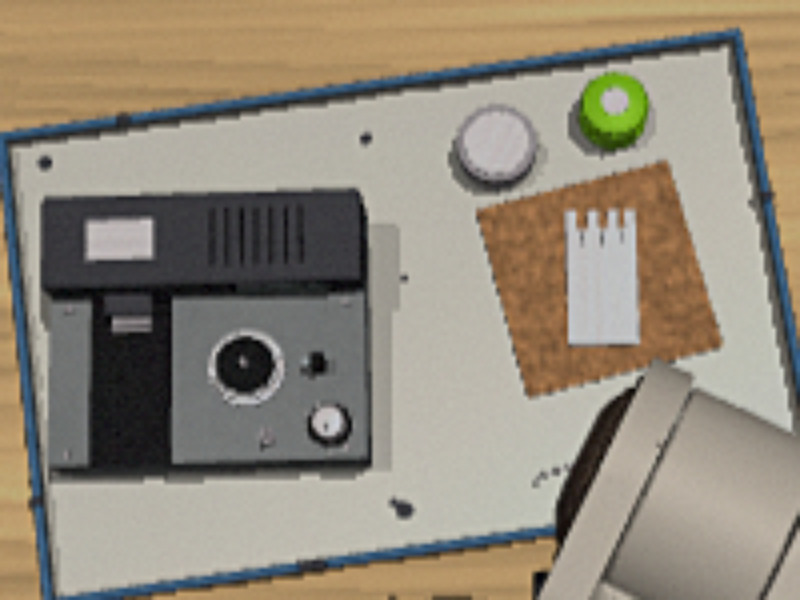

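View pics/s12.png

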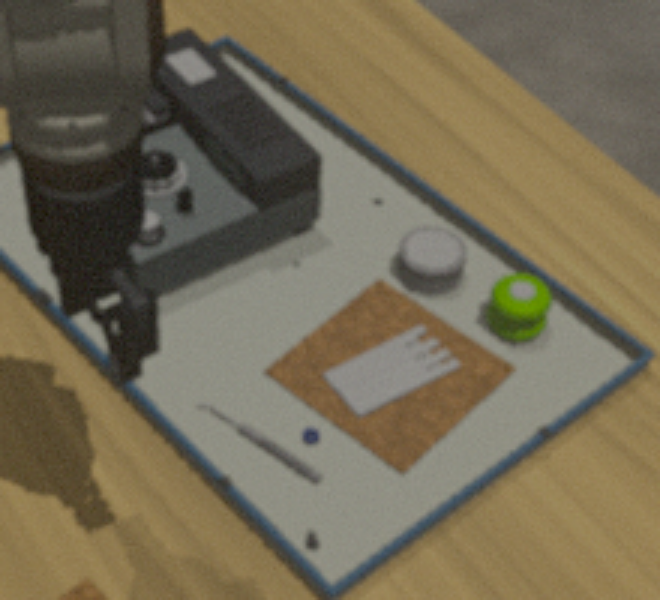

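The crop shows the gauge centred at about (602,277) and the mat at about (599,278), roughly 2 mm apart. It lies flat, and everything else is undisturbed.

```bash
python3 -c "
from cell import env
print(env.finish_job()); print(env.read_state()['clock'])"
```

```text
the job is handed in; nothing more can be done
None
the job is handed in; nothing more can be done
```

The gauge is out of its bay and lying flat on the cork mat, and I handed the job in at about 29 s. The hand-in reports no verdict, so the result rests on my own checks.

- **Pull:** I touched down at 1.2 mm/s and pressed with 8 to 12 N by the wrist force reading. The gauge came forward until about 29 mm of it overhung the front edge.
- **Lift and carry:** I pinched the overhanging end by its long sides and lifted it level, with the wrist carrying about the gauge's weight. I set it down with about 6 N of contact before opening the fingers. By my estimate the fingertips met the mat first, so the gauge dropped a few mm when let go.
- **Last pictures:** The gauge looks flat, with its centre about 1 px (roughly 2 mm) from the mat's centre. The knob, yo-yo, tin, bearing and pick look unmoved, judged by eye. The arm hid most of the pick and all of the bearing in the last top view, so I checked those two in the side view. The hand was clear of everything, with a force reading near zero.
- **Disagreement:** The two estimates of the mat's centre differed by about 4 mm, one from the top camera and one from the wrist camera. I aimed between them.

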